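Load a carrier rack with sample tubes in row order

TASK

Move the four sample tubes from the white foam rack to the empty grey single-row carrier rack, keeping their order: the tube in the foam rack's end hole (the row stops short of the other end) is the first; it goes in the well next to the carrier's finger tab, and the others follow in row order, away from the tab. So that no sample is mixed up, carry them one at a time in that order, from first to last, and lower each tube to the bottom of its well before letting go. Do not drop or tip a tube, and leave the timer and the white cup where they are.

Things in the scene. Friction and masses are not known exactly. Their poses are not given: they have to be found in the camera images.
- tube_a: sample tube, one of four alike: body 14 mm in diameter, rounded foot, red screw cap 17 mm in diameter and 15 mm high (72 to 87 mm above the foot), 87 mm tall, about 16 g. Origin at the middle of the foot, z up along the tube. Starts upright in one of the four occupied foam rack holes; which letter is in which hole changes, so read its place in the row from its position.
- tube_b: sample tube, one of four alike: body 14 mm in diameter, rounded foot, red screw cap 17 mm in diameter and 15 mm high (72 to 87 mm above the foot), 87 mm tall, about 16 g. Origin at the middle of the foot, z up along the tube. Starts upright in one of the four occupied foam rack holes; which letter is in which hole changes, so read its place in the row from its position.
- tube_c: sample tube, one of four alike: body 14 mm in diameter, rounded foot, red screw cap 17 mm in diameter and 15 mm high (72 to 87 mm above the foot), 87 mm tall, about 16 g. Origin at the middle of the foot, z up along the tube. Starts upright in one of the four occupied foam rack holes; which letter is in which hole changes, so read its place in the row from its position.
- tube_d: sample tube, one of four alike: body 14 mm in diameter, rounded foot, red screw cap 17 mm in diameter and 15 mm high (72 to 87 mm above the foot), 87 mm tall, about 16 g. Origin at the middle of the foot, z up along the tube. Starts upright in one of the four occupied foam rack holes; which letter is in which hole changes, so read its place in the row from its position.
- foam_rack: white foam tube rack, fixed, 135 x 254 x 45 mm (x, y, z), 5 x 10 snug holes; origin mid-underside, z up, long side along y. Tubes pull straight up; their feet stand 6 mm, their caps 78 to 93 mm above the table. Row at x = +24.6 mm, every second hole: y = +110.7 (first tube, end hole), +61.5, +12.3, -36.9 mm (fourth); holes beyond are empty. Stands left or right of the robot.
- carrier_rack: grey rack, fixed, 40 x 172 x 52 mm, 24 mm wide finger tab 30 mm out from its +y end (left, right or towards the robot); origin mid-underside, z up. Wells at x = 0, y = +60 (well 1, by the tab), +20, -20, -60 mm. Square flared wells: 33 mm wide at z = 52, 17 mm from z = 40 down, 15 mm from z = 16 to the floor at z = 4: a tube at the bottom has its foot 4 mm, its cap 76 to 91 mm above the table.
- timer: bystander: small white kitchen-type timer, 58 x 66 x 19 mm, flat on the table between the racks; origin at the middle of its underside
- white_cup: bystander: specimen cup with white lid, 66 mm in diameter, 75 mm high, on the table between the racks, nearer the robot; origin at the middle of its underside

How it is judged:
By the outcome, as a careful person would: the job done as asked, in the order asked, and still so for the second after the job is handed in, with the robot touching nothing.
It also fails if it takes over 115 s, if anything falls off the work surface, if the arm or the gripper's body presses on something with over 40 N, if the wrist force passes 120 N, or if a joint passes its speed limit or range.

ROBOT

A 7-joint arm with a two-finger parallel gripper is mounted at the origin on the work surface; the furniture and walls round the work are solid. World frame = base frame: x ahead of the robot, y to its left, z up, the work surface at z = 0. Lengths are in mm, angles in rad, forces in N, time in s.
With the tool pointing down it reaches from about 425 to 950 mm from the base axis. Payload 16.7 kg.
Tool frame: the origin (TCP) lies on the centre line of the jaws, within the pads' length; the fingertips stand 17 mm ahead of it and the grasp point (between the pads) lies 2 mm behind it; z points along the fingers, y is the line along which they close (so a half turn about z gives the same grasp; the last joint's range is limited). The gripper opens to 94 mm and grips with 3 to 60 N. Pads are 16 mm wide; open, the fingers measure 119 mm over their backs; the gripper's body (75 mm by 177 mm) begins 78 mm behind the grasp point.
Start: joints at [1.194, 0.426, 0.074, 1.606, -0.034, 1.111, -0.067], TCP at [151.752, -657.683, 222.467] pointing down, gripper open.
Joint ranges: [-2.85, 2.85], [-0.5, 2.14], [-1.23, 1.37], [0.21, 2.46], [-1.02, 4.16], [0.16, 2.05], [-2.73, 2.73]. Speed limits (rad/s): [1.89, 1.89, 2.39, 2.39, 3.01, 3.01, 3.01].

INTERFACE

Orientations are given as a unit quaternion [w, x, y, z].
In Python, from plant import env, capture, ticket gives the robot as it stands. The module is installed in compiled form; this text tells all that it offers.
- The arm moves only by the shell command python3 -m inch 'ROWS' [FORCE]. ROWS is JSON, a list of rows, each an object with "gripper": the opening in per cent of the stroke, from 0 (shut) to 100 (fully open); "xyz": the shift along the tool's x, y, z each as a share of 0.6 m, from -1 to 1, a list of three; "rot": the turn, a rotation vector about the tool's x, y, z each as a share of 120 degrees, from -1 to 1, a list of three. A call has 1 to 8 rows; each row is the pose to reach, as a shift and turn from the pose commanded when the call began, along the tool's axes at that moment; what a row does not reach only later rows make up. A row lasts 1/8 s, in which the tool goes at most 62.5 mm and 10.7 degrees, less where a joint would pass 70% of its speed; a pose out of reach is approached as far as the arm can. A call with a number of a shift or a turn outside -1 to 1 is refused whole. A call with a gripper value outside its range is refused whole. The fingers move at their own pace and stop on an object; FORCE is the grip in N (left out, the last holds). Time passes only in rows, so rows that repeat a pose let the fingers close. It gives the time, the measured TCP pose, the force, the opening and the grip force at its end, in the units of the state.
- env.read_state(): the state, without advancing time (a new reading comes with each control period).
- capture(name): name is "scene" or "top"; returns a dict with "img" (400x640x3 uint8, blue, green, red), "K" (3x3 intrinsics, pixels), "R" (3x3) and "t" (3): a world point X has camera coordinates R X + t. Camera axes: x right, y down, z forward; pixel columns grow to the right and rows downward; lengths in mm; the calibration is good to about 2 mm. A picture is of the moment at which its call begins. There is no depth.
- ticket.finish_job(): hands the job in; it is judged then, once.
The state is a dict: "time": time; "q": joint angles; "qvel": joint speeds; "joint_efforts": joint torques, N m; "tool_pos": TCP position; "tool_rot": TCP orientation; "force": force on the tool from outside, world axes, zero at the start; "moment": the same for the moment, N m; "finger_gap": opening from 0.0 (shut) to 1.0 (fully open); "grip_force": force on a finger pad.
Only numpy, scipy, OpenCV 4.12 (cv2) and the standard library are available. Lean on these libraries where they do the work, as an engineer would, in place of code of your own. Each camera call takes 0.05 s, during which the arm holds its last target. There are 200 camera calls.

## Working session

There is one attempt and no reset: what is moved stays moved. The work goes in short steps, Python scripts to look and compute and a shell command to move; the robot and the scene stay as the last step left them, time stands still between calls to the robot, and variables do not carry over. Pictures are saved under pics/ and viewed, at most 14 in all, crops included, and the job is handed in when it is done.

```bash
mkdir -p pics
python3 - <<'E'
from plant import env,capture
import cv2,numpy as np
for n in("scene","top"):
    c=capture(n);cv2.imwrite(f"pics/{n}0.png",c["img"]);print(n,c["K"].tolist(),np.round(c["R"],4).tolist(),c["t"])
s=env.read_state();print(s)
E
```

```text
scene [[401.49692169961526, 0.0, 314.7141992096571], [0.0, 401.49692169961526, 204.6175258428167], [0.0, 0.0, 1.0]] [[0.872, -0.4889, -0.0242], [-0.267, -0.4335, -0.8607], [0.4103, 0.757, -0.5085]] [-375.94630962  159.32241916  768.86706848]
top [[372.7158430917784, 0.0, 317.8971731753436], [0.0, 372.7158430917784, 202.9268786442091], [0.0, 0.0, 1.0]] [[-0.0052, -0.9999, 0.0117], [-0.986, 0.0032, -0.1668], [0.1667, -0.0124, -0.9859]] [ 33.88564112 429.27745537 994.70750616]
{'time': 0.1, 'q': array([ 1.19444588,  0.42665142,  0.07383115,  1.60651903, -0.03414358,
        1.11080679, -0.06708591]), 'qvel': array([ 2.31018013e-03, -1.96233583e-03,  8.97872838e-04, -2.34901818e-04,
       -3.30932863e-05,  6.31775427e-05,  7.43673204e-04]), 'joint_efforts': array([ 7.52466498e-03, -9.37466812e+01,  3.67702916e+00, -4.55046237e+01,
       -4.85270249e-02,  1.68072665e-02,  7.90183663e-05]), 'tool_pos': array([ 151.73323329, -657.34673389,  221.86758061]), 'tool_rot': array([-5.58066406e-04,  9.93575017e-01,  1.13174062e-01, -7.83655512e-05]), 'force': array([ 0.55518153, -0.56819411, -0.1016639 ]), 'moment': array([0.01899331, 0.00246643, 0.02058458]), 'grip_force': 0.0, 'finger_gap': 0.9969180337895721}
```

View pics/scene0.png

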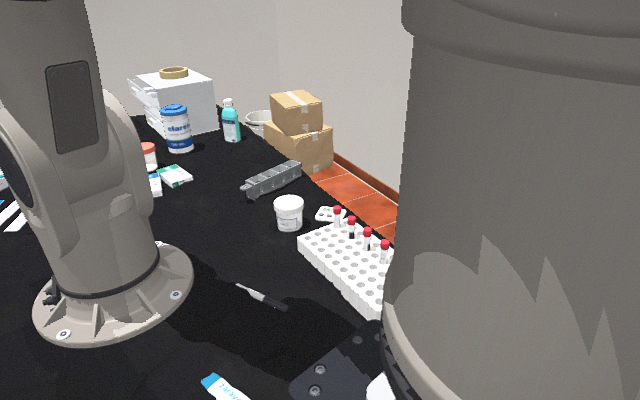

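View pics/top0.png

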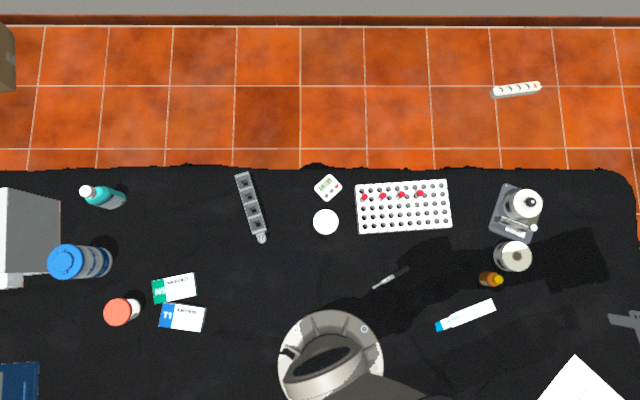

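The scene view has the foam rack on the right with four red caps, and the carrier on the left. In the top view the caps are near (363,197), (382,196), (401,195) and (420,193). The carrier runs from (243,175) to (262,239), with its tab at the bottom, towards the robot. I'll zoom in to measure.

Run:
```python
import cv2
i=cv2.imread("pics/top0.png")
a=cv2.resize(i[165:245,225:285],None,fx=6,fy=6,interpolation=cv2.INTER_CUBIC)
b=cv2.resize(i[165:245,345:460],None,fx=6,fy=6,interpolation=cv2.INTER_CUBIC)[:, :440]
cv2.imwrite("pics/crop0.png",cv2.hconcat([a,b]))
```

```text
(no output)
```

View pics/crop0.png

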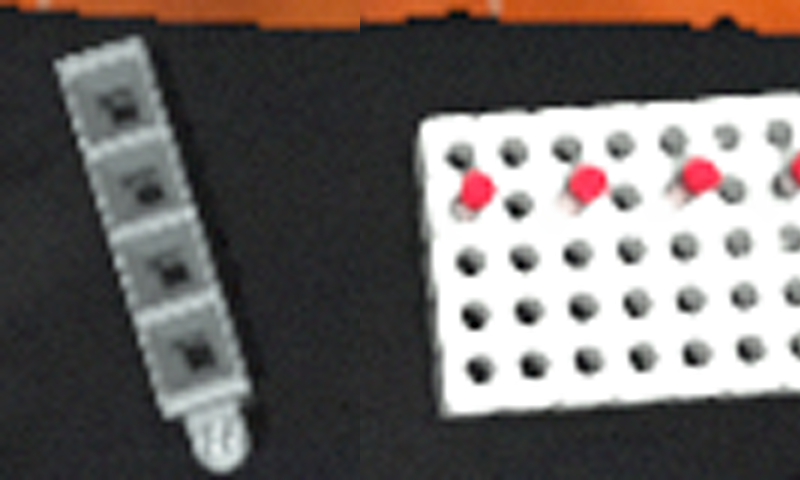

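The crop shows the carrier's top rim corners at about (55,62), (143,38), (250,388) and (165,415) crop px, with the tab at the bottom. The first cap is at (477,190). Next I'll fit the poses from both cameras.

```bash
cat > h.py <<'E'
import cv2,numpy as np
from scipy.optimize import least_squares
from plant import env,capture
def ray(c,uv,z):
    d=c["R"].T@np.linalg.solve(c["K"],[*uv,1]); o=-c["R"].T@c["t"]
    return o+d*(z-o[2])/d[2]
def proj(c,X):
    p=(c["R"]@np.atleast_2d(X).T).T+c["t"]; p=p@c["K"].T; return p[:,:2]/p[:,2:]
def reds(img,roi):
    x0,y0,x1,y1=roi; h=cv2.cvtColor(img[y0:y1,x0:x1],cv2.COLOR_BGR2HSV)
    m=((h[...,0]>168)&(h[...,1]>130)&(h[...,2]>90)).astype('u1')
    n,_,st,ce=cv2.connectedComponentsWithStats(m)
    return np.array([[*(ce[i]+[x0,y0]),st[i,4]] for i in range(1,n) if st[i,4]>8])
def w(o,yaw,p): 
    c,s=np.cos(yaw),np.sin(yaw); p=np.atleast_2d(p); return np.c_[o[0]+c*p[:,0]-s*p[:,1],o[1]+s*p[:,0]+c*p[:,1],p[:,2]]
E
python3 - <<'E'
from h import *
T=capture("top");S=capture("scene")
np.set_printoptions(suppress=True,precision=1)
a=reds(T["img"],(350,180,440,215));b=reds(S["img"],(325,200,400,260))
print(a,b)
a=a[a[:,0].argsort()];b=b[b[:,0].argsort()]
for p in a: print("top",ray(T,p[:2],88.5))
for p in b: print("scene",ray(S,p[:2],87))
cr=np.array([[55,62],[143,38],[250,388],[165,415]])/6+[225,165]-.4
C=np.array([ray(T,p,52) for p in cr]);print(C)
mdl=np.array([[20,-86,52],[-20,-86,52],[-20,86,52],[20,86,52]])
for m in(mdl,mdl*[-1,1,1]):
  r=least_squares(lambda v:(proj(T,w(v,v[2],m))-cr).ravel(),[550,200,3]);print(r.x,r.cost,r.fun)
i=S["img"]
cv2.imwrite("pics/crop1.png",cv2.resize(i[150:210,230:320],None,fx=8,fy=8,interpolation=cv2.INTER_CUBIC))
E
```

```text
[[419.6 192.7  29. ]
 [382.6 195.2  26. ]
 [401.2 194.   25. ]
 [364.  196.4  25. ]] [[336.9 208.8  61. ]
 [351.3 219.4  74. ]
 [367.3 231.1  77. ]
 [384.6 243.7  84. ]]
top [437.6 -88.7  88.5]
top [ 440.7 -137.9   88.5]
top [ 443.6 -187.4   88.5]
top [ 447.  -236.1   88.5]
scene [434.3 -92.7  87. ]
scene [ 437.  -142.2   87. ]
scene [ 440.2 -191.8   87. ]
scene [ 443.2 -240.7   87. ]
[[505.5 263.1  52. ]
 [516.7 223.2  52. ]
 [355.4 171.3  52. ]
 [343.5 208.9  52. ]]
[430.3 216.6   1.9] 0.4103031069556278 [ 0.3 -0.1 -0.4 -0.6  0.1  0.2 -0.   0.4]
[430.5 216.6   1.9] 446.89663717830035 [ 14.2  -4.6 -14.4   3.8 -14.1   4.9  14.4  -4.3]
```

View pics/crop1.png

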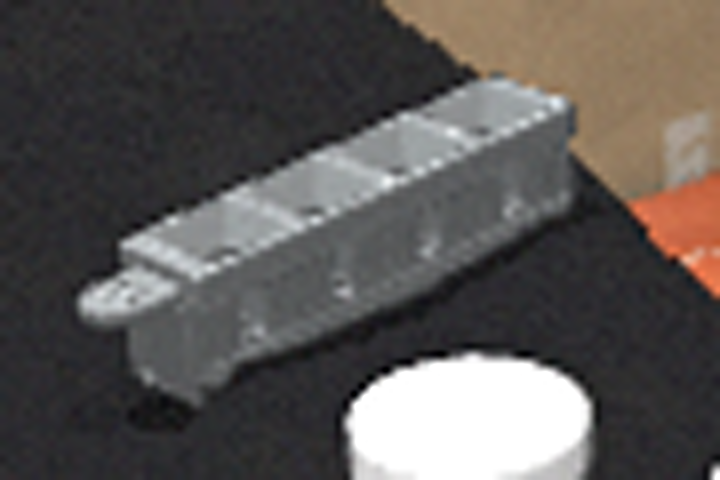

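The scene crop shows the carrier's top corners at (120,245), (205,278), (572,105) and (495,78) crop px. I'll use them to cross-check the carrier pose and work out the first move.

```bash
cat > d.py <<'E'
# usage: d.py x y z yawdeg(of tool y in world) -> shares in tool axes
import sys,numpy as np
from scipy.spatial.transform import Rotation as Ro
from plant import env
s=env.read_state();q=s["tool_rot"];R=Ro.from_quat([q[1],q[2],q[3],q[0]])
x,y,z,a=map(float,sys.argv[1:5]);a=np.radians(a)
Y=np.array([np.cos(a),np.sin(a),0]);Z=np.array([0,0,-1.]);G=Ro.from_matrix(np.c_[np.cross(Y,Z),Y,Z])
Yc=R.as_matrix()[:,1]
print("pos",s["tool_pos"].round(1),"yaw",np.degrees(np.arctan2(Yc[1],Yc[0])).round(2),"q",s["q"].round(2),"t",s["time"],"F",s["force"].round(1),"gap",round(s["finger_gap"],3),"gf",round(s["grip_force"],1))
print("xyz",(R.inv().apply(np.array([x,y,z])-s["tool_pos"])/600).round(4),"rot",((R.inv()*G).as_rotvec(degrees=True)/120).round(4))
E
python3 - <<'E'
from h import *
np.set_printoptions(suppress=True,precision=1)
T=capture("top");S=capture("scene")
m=np.array([[20,-86,52],[-20,-86,52],[-20,86,52],[20,86,52]])
ct=np.array([[55,62],[143,38],[250,388],[165,415]])/6+[225,165]-.4
cs=np.array([[495,78],[572,105],[205,278],[120,245]])/8+[230,150]-.4
for f in(lambda v:(proj(S,w(v,v[2],m))-cs).ravel(),lambda v:np.r_[(proj(S,w(v,v[2],m))-cs).ravel(),(proj(T,w(v,v[2],m))-ct).ravel()]):
  r=least_squares(f,[430,216,1.9]);print(r.x[:2],np.degrees(r.x[2]),r.fun,w(r.x,r.x[2],[[0,60,0],[0,20,0],[0,-20,0],[0,-60,0]]))
E
python3 d.py 436 -90.5 300 3.6
```

```text
[425.8 209.8] 109.34265891154296 [-0.2 -0.6  0.5 -0.3 -0.3  0.5  0.   0.1] [[369.2 189.9   0. ]
 [406.9 203.1   0. ]
 [444.7 216.4   0. ]
 [482.4 229.6   0. ]]
[429.  215.7] 108.51584611974404 [ 0.3 -1.5  0.8 -1.2 -0.4 -0.8  0.2 -1.3  0.4  0.4 -0.3 -0.1  0.7  0.6
  0.6  0.9] [[372.2 196.6   0. ]
 [410.1 209.3   0. ]
 [448.  222.    0. ]
 [485.9 234.8   0. ]]
pos [ 151.7 -657.6  222.2] yaw -77.01 q [ 1.19  0.43  0.07  1.61 -0.03  1.11 -0.07] t 0.3 F [0.1 0.9 0.2] gap 0.999 gf 0.0
xyz [ 0.6742 -0.8145 -0.1293] rot [-2.000e-04 -1.000e-04 -6.717e-01]
```

```bash
python3 -m inch '[{"gripper":60,"xyz":[0,0,-0.1],"rot":[0,0,0]},{"gripper":60,"xyz":[0.07,-0.08,-0.13],"rot":[0,0,-0.08]},{"gripper":60,"xyz":[0.13,-0.16,-0.13],"rot":[0,0,-0.16]},{"gripper":60,"xyz":[0.2,-0.24,-0.13],"rot":[0,0,-0.24]},{"gripper":60,"xyz":[0.26,-0.32,-0.13],"rot":[0,0,-0.32]},{"gripper":60,"xyz":[0.33,-0.4,-0.13],"rot":[0,0,-0.4]},{"gripper":60,"xyz":[0.39,-0.48,-0.13],"rot":[0,0,-0.48]},{"gripper":60,"xyz":[0.45,-0.55,-0.13],"rot":[0,0,-0.56]}]' 20; python3 d.py 436 -90.5 150 3.6
```

```text
time: 1.3
tool_pos: [341.1, -273.4, 300.8]
tool_rot: [0.0, 0.763, 0.646, -0.0]
force: [1.1, -0.2, 1.0]
finger_gap: 0.599
grip_force: 0.0
pos [ 341.1 -273.4  300.8] yaw -9.47 q [ 0.86 -0.03 -0.32  1.99 -0.01  1.18  0.38] t 1.3 F [ 1.1 -0.2  1. ] gap 0.599 gf 0.0
xyz [0.3269 0.1056 0.2512] rot [ 0.0002  0.0003 -0.109 ]
```

```bash
python3 -m inch '[{"gripper":60,"xyz":[0.08,0.03,0],"rot":[0,0,-0.06]},{"gripper":60,"xyz":[0.16,0.05,0.03],"rot":[0,0,-0.109]},{"gripper":60,"xyz":[0.24,0.08,0.1],"rot":[0,0,-0.109]},{"gripper":60,"xyz":[0.327,0.106,0.18],"rot":[0,0,-0.109]},{"gripper":60,"xyz":[0.327,0.106,0.251],"rot":[0,0,-0.109]},{"gripper":60,"xyz":[0.327,0.106,0.251],"rot":[0,0,-0.109]},{"gripper":60,"xyz":[0.327,0.106,0.251],"rot":[0,0,-0.109]}]'; python3 d.py 436 -90.5 83 3.6
python3 - <<'E'
from h import *
T=capture("top");S=capture("scene")
a=cv2.resize(S["img"][150:270,290:400],None,fx=4,fy=4,interpolation=cv2.INTER_CUBIC)
b=cv2.resize(T["img"][150:270,320:410],None,fx=4,fy=4,interpolation=cv2.INTER_CUBIC)
cv2.imwrite("pics/a1.png",cv2.hconcat([a,b]))
E
```

```text
time: 2.17
tool_pos: [437.2, -93.7, 151.4]
tool_rot: [0.0, 0.687, 0.727, 0.0]
force: [-0.3, -0.5, 0.8]
finger_gap: 0.596
grip_force: 0.0
pos [437.2 -93.7 151.4] yaw 3.23 q [ 0.58  0.18 -0.56  2.14  0.13  0.85 -0.  ] t 2.175 F [-0.3 -0.5  0.8] gap 0.596 gf 0.0
xyz [ 0.0054 -0.0018  0.114 ] rot [ 0.0004  0.0002 -0.0031]
```

View pics/a1.png

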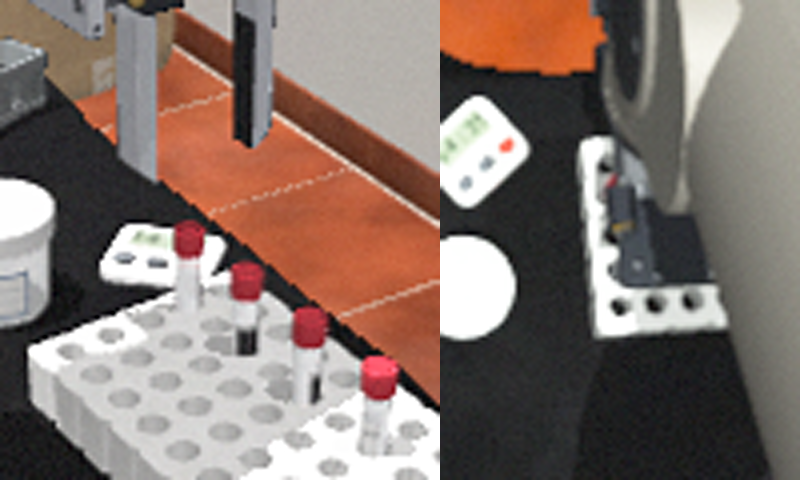

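The crop shows the jaws above the first tube, with fingertip bottoms near (142,175) and (255,140). I'll compare those with the projected fingertip positions to find the camera bias.

Run:
```python
from h import *
S=capture("scene");s=env.read_state();t=s["tool_pos"]
a=np.radians(3.2);Y=np.array([np.cos(a),np.sin(a),0]);X=np.array([Y[1],-Y[0],0])
for sy in(-40.5,-28,28,40.5):
  for sx in(-8,8): print(sy,sx,((proj(S,t+[0,0,-17]+Y*sy+X*sx)[0]-[290,150]+.4)*4).round())
print(((proj(S,[436,-90.5,93])[0]-[290,150]+.4)*4).round())
```

```text
-40.5 -8 [120. 171.]
-40.5 8 [138. 184.]
-28 -8 [141. 164.]
-28 8 [159. 177.]
28 -8 [232. 134.]
28 8 [250. 146.]
40.5 -8 [251. 128.]
40.5 8 [270. 140.]
[190. 224.]
```

```bash
python3 d.py 434.8 -92.2 84 3.6; python3 -m inch '[{"gripper":60,"xyz":[0.002,-0.004,0.04],"rot":[0,0,-0.003]},{"gripper":60,"xyz":[0.002,-0.004,0.08],"rot":[0,0,-0.003]},{"gripper":60,"xyz":[0.002,-0.004,0.112],"rot":[0,0,-0.003]},{"gripper":15,"xyz":[0.002,-0.004,0.112],"rot":[0,0,-0.003]},{"gripper":10,"xyz":[0.002,-0.004,0.112],"rot":[0,0,-0.003]},{"gripper":0,"xyz":[0.002,-0.004,0.112],"rot":[0,0,-0.003]},{"gripper":0,"xyz":[0.002,-0.004,0.112],"rot":[0,0,-0.003]},{"gripper":0,"xyz":[0.002,-0.004,0.112],"rot":[0,0,-0.003]}]' 15;python3 d.py 434.8 -92.2 84 3.6
```

```text
pos [437.5 -94.  151.7] yaw 3.18 q [ 0.58  0.18 -0.56  2.14  0.13  0.85 -0.  ] t 2.325 F [-0.4  0.3  0.4] gap 0.6 gf 0.0
xyz [ 0.0033 -0.0047  0.1128] rot [ 0.0012  0.0007 -0.0035]
time: 3.32
tool_pos: [434.6, -91.9, 83.0]
tool_rot: [0.0, 0.684, 0.729, 0.0]
force: [1.1, -0.7, 2.1]
finger_gap: 0.174
grip_force: 15.0
pos [434.6 -91.9  83. ] yaw 3.63 q [ 0.54  0.29 -0.53  2.21  0.23  0.7  -0.09] t 3.325 F [ 1.1 -0.7  2.1] gap 0.174 gf 15.0
xyz [-0.0005  0.0004 -0.0016] rot [0.0003 0.0001 0.0002]
```

```bash
python3 -m inch '[{"gripper":0,"xyz":[0,0,-0.02],"rot":[0,0,0]},{"gripper":0,"xyz":[0,0,-0.05],"rot":[0,0,0]},{"gripper":0,"xyz":[0,0,-0.09],"rot":[0,0,0]},{"gripper":0,"xyz":[0,0,-0.13],"rot":[0,0,0]},{"gripper":0,"xyz":[0,0,-0.17],"rot":[0,0,0]},{"gripper":0,"xyz":[0,0,-0.17],"rot":[0,0,0]},{"gripper":0,"xyz":[0,0,-0.17],"rot":[0,0,0]}]' 15;python3 d.py 369.8 191.8 185 -71
```

```text
time: 4.2
tool_pos: [433.9, -91.9, 184.5]
tool_rot: [-0.0, 0.684, 0.729, -0.0]
force: [0.1, -0.8, 0.3]
finger_gap: 0.171
grip_force: 15.0
pos [433.9 -91.9 184.5] yaw 3.63 q [ 0.6   0.13 -0.57  2.11  0.09  0.92  0.04] t 4.2 F [ 0.1 -0.8  0.3] gap 0.171 gf 15.0
xyz [ 0.4786 -0.0767 -0.0008] rot [-2.000e-04  1.000e-04  6.219e-01]
```

```bash
python3 -m inch '[{"gripper":0,"xyz":[0.04,0.02,0],"rot":[0,0,0.06]},{"gripper":0,"xyz":[0.1,0.045,0],"rot":[0,0,0.14]},{"gripper":0,"xyz":[0.16,0.05,0],"rot":[0,0,0.22]},{"gripper":0,"xyz":[0.22,0.05,0],"rot":[0,0,0.3]},{"gripper":0,"xyz":[0.28,0.045,0],"rot":[0,0,0.38]},{"gripper":0,"xyz":[0.34,0.02,0],"rot":[0,0,0.46]},{"gripper":0,"xyz":[0.4,-0.01,0],"rot":[0,0,0.54]},{"gripper":0,"xyz":[0.44,-0.04,0],"rot":[0,0,0.622]}]' 15;python3 d.py 369.8 191.8 160 -71
```

```text
time: 5.2
tool_pos: [392.2, 171.4, 183.9]
tool_rot: [-0.0, 0.987, 0.163, -0.001]
force: [0.6, -0.1, 0.4]
finger_gap: 0.176
grip_force: 15.0
pos [392.2 171.4 183.9] yaw -71.24 q [ 0.07  0.11 -0.66  2.14  0.08  0.92 -1.88] t 5.2 F [ 0.6 -0.1  0.4] gap 0.176 gf 15.0
xyz [-0.0244 -0.0442  0.0399] rot [-0.0003  0.0007 -0.002 ]
```

```bash
python3 -m inch '[{"gripper":0,"xyz":[-0.0125,-0.022,0],"rot":[0,0,-0.001]},{"gripper":0,"xyz":[-0.025,-0.0445,0.01],"rot":[0,0,-0.002]},{"gripper":0,"xyz":[-0.025,-0.0445,0.04],"rot":[0,0,-0.002]},{"gripper":0,"xyz":[-0.025,-0.0445,0.04],"rot":[0,0,-0.002]},{"gripper":0,"xyz":[-0.025,-0.0445,0.04],"rot":[0,0,-0.002]}]' 15;python3 d.py 369.8 191.8 160 -71
python3 - <<'E'
from h import *
T=capture("top");S=capture("scene")
a=cv2.resize(S["img"][120:215,230:320],None,fx=5,fy=5,interpolation=cv2.INTER_CUBIC)
b=cv2.resize(T["img"][165:260,225:290],None,fx=5,fy=5,interpolation=cv2.INTER_CUBIC)
cv2.imwrite("pics/a2.png",cv2.hconcat([a,b]))
E
```

```text
time: 5.82
tool_pos: [370.9, 190.2, 160.9]
tool_rot: [-0.0, 0.986, 0.167, -0.0]
force: [-1.1, -0.0, 0.3]
finger_gap: 0.177
grip_force: 15.0
pos [370.9 190.2 160.9] yaw -70.73 q [ 0.03  0.13 -0.69  2.19  0.11  0.86 -1.96] t 5.825 F [-1.1 -0.   0.3] gap 0.177 gf 15.0
xyz [-0.0009 -0.0031  0.0014] rot [-0.0001  0.0001  0.0022]
```

View pics/a2.png

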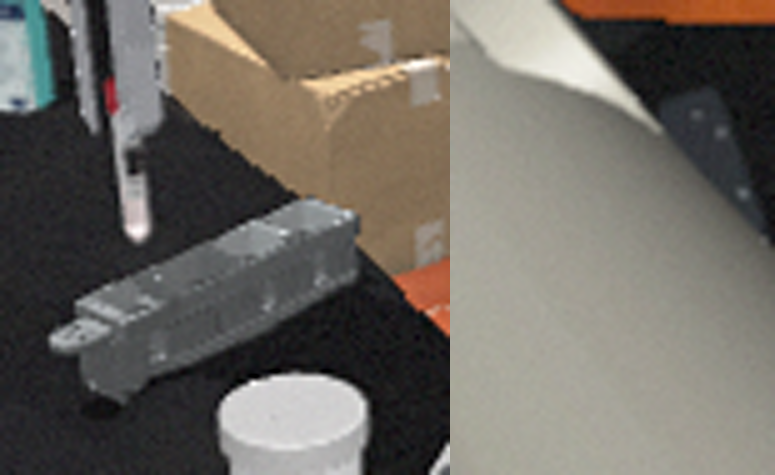

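The tube is held above the carrier: cap at about (111,97), foot bottom at about (138,242), crop px. I'll check whether that lean is just perspective.

Run:
```python
from h import *
S=capture("scene");s=env.read_state();t=s["tool_pos"]
P=lambda X:((proj(S,X)[0]-[230,120]+.4)*5).round()
for dz in(-77,-70,-5,2,8): print(dz,P(t+[0,0,dz]))
for wl in([369.2,189.9],[370.2,193.0],[371.8,195]): print(P([*wl,52]),P([*wl,40]))
```

```text
-77 [136. 239.]
-70 [135. 227.]
-5 [122. 106.]
2 [120.  93.]
8 [119.  81.]
[139. 297.] [141. 317.]
[139. 294.] [141. 315.]
[140. 292.] [142. 312.]
```

```bash
python3 -m inch '[{"gripper":0,"xyz":[-0.001,-0.003,0.02],"rot":[0,0,0.002]},{"gripper":0,"xyz":[-0.001,-0.003,0.045],"rot":[0,0,0.002]},{"gripper":0,"xyz":[-0.001,-0.003,0.065],"rot":[0,0,0.002]},{"gripper":0,"xyz":[-0.001,-0.003,0.065],"rot":[0,0,0.002]}]' 15; python3 d.py 369.8 191.8 105 -71;python3 -m inch '[{"gripper":0,"xyz":[0,0,0.005],"rot":[0,0,0]},{"gripper":0,"xyz":[0,0,0.012],"rot":[0,0,0]},{"gripper":0,"xyz":[0,0,0.02],"rot":[0,0,0]},{"gripper":0,"xyz":[0,0,0.02],"rot":[0,0,0]}]' ; python3 d.py 369.8 191.8 81 -71
```

```text
time: 6.48
tool_pos: [368.8, 191.7, 120.5]
tool_rot: [0.0, 0.986, 0.165, -0.001]
force: [-0.3, 0.5, 0.5]
finger_gap: 0.176
grip_force: 15.0
pos [368.8 191.7 120.5] yaw -70.98 q [-0.    0.2  -0.68  2.23  0.18  0.77 -2.04] t 6.475 F [-0.3  0.5  0.5] gap 0.176 gf 15.0
xyz [0.0016 0.0004 0.0259] rot [-0.0001  0.0011  0.0002]
time: 6.98
tool_pos: [369.3, 192.1, 109.4]
tool_rot: [-0.0, 0.986, 0.165, -0.0]
force: [0.5, 2.8, -1.9]
finger_gap: 0.173
grip_force: 15.0
pos [369.3 192.1 109.4] yaw -71.0 q [-0.02  0.22 -0.67  2.24  0.2   0.75 -2.06] t 6.975 F [ 0.5  2.8 -1.9] gap 0.173 gf 15.0
xyz [0.0006 0.0007 0.0474] rot [-0.0002  0.0002  0.    ]
```

```bash
python3 -m inch '[{"gripper":0,"xyz":[0,-0.002,0],"rot":[0,0,0]},{"gripper":0,"xyz":[0,-0.002,0.01],"rot":[0,0,0]},{"gripper":0,"xyz":[0,-0.002,0.015],"rot":[0,0,0]},{"gripper":0,"xyz":[0,-0.002,0.015],"rot":[0,0,0]}]' ; python3 d.py 369.8 191.8 81 -71
```

```text
time: 7.48
tool_pos: [368.9, 193.0, 100.4]
tool_rot: [0.0, 0.986, 0.165, -0.0]
force: [-0.9, 2.0, -0.4]
finger_gap: 0.176
grip_force: 15.0
pos [368.9 193.  100.4] yaw -71.0 q [-0.03  0.24 -0.67  2.24  0.22  0.73 -2.09] t 7.475 F [-0.9  2.  -0.4] gap 0.176 gf 15.0
xyz [0.0007 0.0023 0.0323] rot [-0.      0.0003 -0.    ]
```

```bash
python3 -m inch '[{"gripper":0,"xyz":[0,-0.002,0],"rot":[0,0,0]},{"gripper":0,"xyz":[0,-0.002,0],"rot":[0,0,0]},{"gripper":0,"xyz":[0,-0.002,0.01],"rot":[0,0,0]},{"gripper":0,"xyz":[0,-0.002,0.015],"rot":[0,0,0]},{"gripper":0,"xyz":[0,-0.002,0.015],"rot":[0,0,0]}]' ; python3 d.py 369.8 191.8 81 -71
```

```text
time: 8.1
tool_pos: [368.6, 194.1, 91.4]
tool_rot: [0.0, 0.986, 0.165, -0.0]
force: [-0.3, 0.1, -0.7]
finger_gap: 0.172
grip_force: 15.0
pos [368.6 194.1  91.4] yaw -71.0 q [-0.04  0.25 -0.66  2.25  0.24  0.71 -2.11] t 8.1 F [-0.3  0.1 -0.7] gap 0.172 gf 15.0
xyz [0.0007 0.0044 0.0173] rot [-0.      0.0003 -0.    ]
```

```bash
python3 -m inch '[{"gripper":0,"xyz":[0,0,0.006],"rot":[0,0,0]},{"gripper":0,"xyz":[0,0,0.012],"rot":[0,0,0]},{"gripper":0,"xyz":[0,0,0.016],"rot":[0,0,0]},{"gripper":0,"xyz":[0,0,0.0175],"rot":[0,0,0]},{"gripper":0,"xyz":[0,0,0.0175],"rot":[0,0,0]}]' ; python3 d.py 369.8 191.8 81 -71
```

```text
time: 8.72
tool_pos: [368.7, 194.3, 81.1]
tool_rot: [-0.0, 0.986, 0.165, -0.0]
force: [-0.5, 2.0, -1.2]
finger_gap: 0.175
grip_force: 15.0
pos [368.7 194.3  81.1] yaw -71.0 q [-0.05  0.27 -0.65  2.26  0.26  0.68 -2.13] t 8.725 F [-0.5  2.  -1.2] gap 0.175 gf 15.0
xyz [0.0003 0.0045 0.0002] rot [-0.0001  0.     -0.    ]
```

```bash
python3 -m inch '[{"gripper":0,"xyz":[0,-0.0012,0.001],"rot":[0,0,0]},{"gripper":0,"xyz":[0,-0.0012,0.0025],"rot":[0,0,0]},{"gripper":0,"xyz":[0,-0.0012,0.0025],"rot":[0,0,0]}]' ; python3 d.py 369.8 191.8 81 -71
```

```text
time: 9.1
tool_pos: [369.3, 195.2, 80.3]
tool_rot: [-0.0, 0.986, 0.165, 0.001]
force: [0.7, 0.3, 12.4]
finger_gap: 0.173
grip_force: 15.0
pos [369.3 195.2  80.3] yaw -71.02 q [-0.05  0.27 -0.65  2.26  0.26  0.68 -2.13] t 9.1 F [ 0.7  0.3 12.4] gap 0.173 gf 15.0
xyz [-0.0011  0.0057 -0.0012] rot [ 0.     -0.0008 -0.0001]
```

```bash
python3 -m inch '[{"gripper":30,"xyz":[0,0,0],"rot":[0,0,0]},{"gripper":50,"xyz":[0,0,0],"rot":[0,0,0]},{"gripper":50,"xyz":[0,0,0],"rot":[0,0,0]},{"gripper":50,"xyz":[0,0,-0.03],"rot":[0,0,0]},{"gripper":50,"xyz":[0,0,-0.1],"rot":[0,0,0]},{"gripper":50,"xyz":[0,0,-0.16],"rot":[0,0,0]},{"gripper":50,"xyz":[0,0,-0.16],"rot":[0,0,0]}]' ; python3 d.py 437.6 -141.1 175 3.6
```

```text
time: 9.98
tool_pos: [369.8, 195.4, 177.8]
tool_rot: [-0.0, 0.986, 0.165, 0.002]
force: [0.9, -0.3, -0.8]
finger_gap: 0.498
grip_force: 0.0
pos [369.8 195.4 177.8] yaw -71.04 q [ 0.04  0.1  -0.71  2.17  0.09  0.9  -1.96] t 9.975 F [ 0.9 -0.3 -0.8] gap 0.498 gf 0.0
xyz [-0.0754  0.5671  0.0045] rot [ 0.0015 -0.0016 -0.622 ]
```

Run:
```python
from h import *
S=capture("scene")
cv2.imwrite("pics/a3.png",cv2.resize(S["img"][120:240,230:380],None,fx=4,fy=4,interpolation=cv2.INTER_CUBIC))
```

```text
(no output)
```

View pics/a3.png

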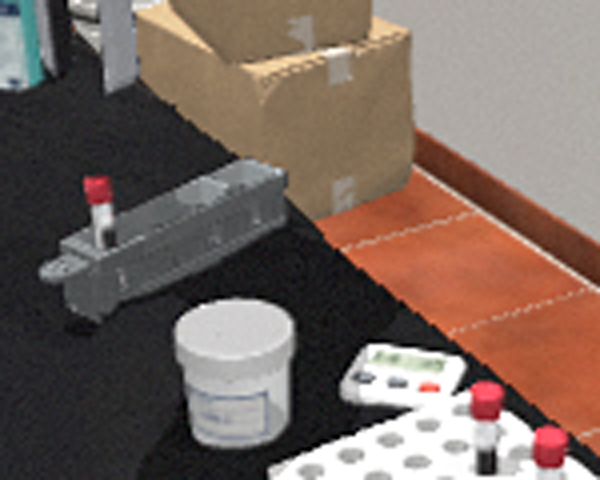

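Tube 1 stands upright in well 1, the well by the tab, with its cap at (97,190). Now for tube 2.

```bash
python3 -m inch '[{"gripper":50,"xyz":[0.03,0.06,0.004],"rot":[0,0,-0.08]},{"gripper":50,"xyz":[0.05,0.14,0.004],"rot":[0,0,-0.16]},{"gripper":50,"xyz":[0.05,0.22,0.004],"rot":[0,0,-0.24]},{"gripper":50,"xyz":[0.04,0.3,0.004],"rot":[0,0,-0.32]},{"gripper":50,"xyz":[0.02,0.38,0.004],"rot":[0,0,-0.4]},{"gripper":50,"xyz":[-0.02,0.46,0.004],"rot":[0,0,-0.48]},{"gripper":50,"xyz":[-0.05,0.52,0.004],"rot":[0,0,-0.56]},{"gripper":50,"xyz":[-0.075,0.567,0.004],"rot":[0.001,-0.001,-0.622]}]' >/dev/null;python3 -m inch '[{"gripper":50,"xyz":[0,0,0],"rot":[0,0,0]},{"gripper":50,"xyz":[0,0,0],"rot":[0,0,0]}]'; python3 d.py 437.6 -141.1 83.5 3.6
```

```text
time: 11.28
tool_pos: [436.3, -140.8, 172.4]
tool_rot: [-0.002, 0.685, 0.728, -0.001]
force: [0.0, 0.4, -0.4]
finger_gap: 0.498
grip_force: 0.0
pos [ 436.3 -140.8  172.4] yaw 3.5 q [ 0.69  0.17 -0.56  2.1   0.12  0.91  0.12] t 11.275 F [ 0.   0.4 -0.4] gap 0.498 gf 0.0
xyz [-0.0007  0.0027  0.1481] rot [-0.0019 -0.0003 -0.0008]
```

```bash
python3 -m inch '[{"gripper":50,"xyz":[0,0.002,0.05],"rot":[-0.002,0,-0.001]},{"gripper":50,"xyz":[0,0.002,0.1],"rot":[-0.002,0,-0.001]},{"gripper":50,"xyz":[0,0.002,0.135],"rot":[-0.002,0,-0.001]},{"gripper":50,"xyz":[0,0.002,0.148],"rot":[-0.002,0,-0.001]},{"gripper":15,"xyz":[0,0.002,0.148],"rot":[-0.002,0,-0.001]},{"gripper":10,"xyz":[0,0.002,0.148],"rot":[-0.002,0,-0.001]},{"gripper":0,"xyz":[0,0.002,0.148],"rot":[-0.002,0,-0.001]},{"gripper":0,"xyz":[0,0.002,0.148],"rot":[-0.002,0,-0.001]}]' 15; python3 d.py 437.6 -141.1 83.5 3.6
```

```text
time: 12.28
tool_pos: [438.0, -141.5, 85.0]
tool_rot: [0.001, 0.684, 0.73, 0.001]
force: [1.2, -0.9, 0.5]
finger_gap: 0.177
grip_force: 15.0
pos [ 438.  -141.5   85. ] yaw 3.74 q [ 0.63  0.31 -0.53  2.17  0.24  0.71  0.01] t 12.275 F [ 1.2 -0.9  0.5] gap 0.177 gf 15.0
xyz [ 0.0008 -0.0006  0.0024] rot [0.0011 0.0004 0.0012]
```

```bash
python3 -m inch '[{"gripper":0,"xyz":[0,0,-0.02],"rot":[0,0,0]},{"gripper":0,"xyz":[0,0,-0.05],"rot":[0,0,0]},{"gripper":0,"xyz":[0,0,-0.09],"rot":[0,0,0]},{"gripper":0,"xyz":[0,0,-0.13],"rot":[0,0,0]},{"gripper":0,"xyz":[0,0,-0.17],"rot":[0,0,0]},{"gripper":0,"xyz":[0,0,-0.19],"rot":[0,0,0]},{"gripper":0,"xyz":[0,0,-0.19],"rot":[0,0,0]}]' 15;python3 d.py 407.1 208.2 198 -71
```

```text
time: 13.15
tool_pos: [437.7, -141.6, 199.2]
tool_rot: [0.001, 0.684, 0.73, 0.001]
force: [0.1, 0.3, -0.9]
finger_gap: 0.172
grip_force: 15.0
pos [ 437.7 -141.6  199.2] yaw 3.73 q [ 0.7   0.14 -0.57  2.07  0.09  0.96  0.15] t 13.15 F [ 0.1  0.3 -0.9] gap 0.172 gf 15.0
xyz [ 0.585  -0.013   0.0013] rot [ 1.400e-03 -4.000e-04  6.228e-01]
```

```bash
python3 -m inch '[{"gripper":0,"xyz":[0.05,0.02,0],"rot":[0,0,0.06]},{"gripper":0,"xyz":[0.12,0.035,0],"rot":[0,0,0.14]},{"gripper":0,"xyz":[0.2,0.04,0],"rot":[0,0,0.22]},{"gripper":0,"xyz":[0.28,0.04,0],"rot":[0,0,0.3]},{"gripper":0,"xyz":[0.36,0.035,0],"rot":[0,0,0.38]},{"gripper":0,"xyz":[0.44,0.02,0],"rot":[0,0,0.46]},{"gripper":0,"xyz":[0.51,0.005,0],"rot":[0,0,0.54]},{"gripper":0,"xyz":[0.56,-0.008,0],"rot":[0.001,0,0.622]}]' >/dev/null;python3 -m inch '[{"gripper":0,"xyz":[0,0,0],"rot":[0,0,0]},{"gripper":0,"xyz":[0,0,0],"rot":[0,0,0]}]';python3 d.py 407.1 208.2 122 -71
```

```text
time: 14.4
tool_pos: [411.2, 191.1, 197.7]
tool_rot: [-0.0, 0.983, 0.184, -0.001]
force: [-0.2, -0.2, -0.4]
finger_gap: 0.171
grip_force: 15.0
pos [411.2 191.1 197.7] yaw -68.8 q [ 0.1   0.15 -0.72  2.07  0.12  0.96 -1.89] t 14.4 F [-0.2 -0.2 -0.4] gap 0.171 gf 15.0
xyz [ 0.004  -0.0291  0.1262] rot [-0.0002  0.0005  0.0183]
```

```bash
python3 -m inch '[{"gripper":0,"xyz":[0.004,-0.029,0],"rot":[0,0,0.018]},{"gripper":0,"xyz":[0.004,-0.029,0],"rot":[0,0,0.018]},{"gripper":0,"xyz":[0.004,-0.029,0.04],"rot":[0,0,0.018]},{"gripper":0,"xyz":[0.004,-0.029,0.09],"rot":[0,0,0.018]},{"gripper":0,"xyz":[0.004,-0.029,0.11],"rot":[0,0,0.018]},{"gripper":0,"xyz":[0.004,-0.029,0.11],"rot":[0,0,0.018]}]';python3 d.py 407.1 208.2 112 -71
```

```text
time: 15.15
tool_pos: [407.3, 208.3, 132.1]
tool_rot: [-0.0, 0.986, 0.164, -0.001]
force: [0.0, 0.1, 0.1]
finger_gap: 0.172
grip_force: 15.0
pos [407.3 208.3 132.1] yaw -71.1 q [ 0.02  0.26 -0.71  2.13  0.22  0.83 -2.07] t 15.15 F [0.  0.1 0.1] gap 0.172 gf 15.0
xyz [-0.0003  0.      0.0334] rot [-0.0003  0.0006 -0.0008]
```

Exactly over well 2, so I'll lower in stages.

```bash
python3 -m inch '[{"gripper":0,"xyz":[0,0,0.015],"rot":[0,0,0]},{"gripper":0,"xyz":[0,0,0.03],"rot":[0,0,0]},{"gripper":0,"xyz":[0,0,0.04],"rot":[0,0,0]},{"gripper":0,"xyz":[0,0,0.04],"rot":[0,0,0]}]';python3 d.py 407.1 208.2 83 -71
```

```text
time: 15.65
tool_pos: [407.2, 208.9, 108.0]
tool_rot: [-0.0, 0.986, 0.164, -0.0]
force: [0.3, 0.2, -0.0]
finger_gap: 0.169
grip_force: 15.0
pos [407.2 208.9 108. ] yaw -71.1 q [-0.    0.29 -0.69  2.15  0.27  0.78 -2.11] t 15.65 F [ 0.3  0.2 -0. ] gap 0.169 gf 15.0
xyz [-0.0005  0.0011  0.0417] rot [-0.0003  0.0002 -0.0008]
```

```bash
python3 -m inch '[{"gripper":0,"xyz":[0,0,0.01],"rot":[0,0,0]},{"gripper":0,"xyz":[0,0,0.02],"rot":[0,0,0]},{"gripper":0,"xyz":[0,0,0.03],"rot":[0,0,0]},{"gripper":0,"xyz":[0,0,0.03],"rot":[0,0,0]}]';python3 -m inch '[{"gripper":0,"xyz":[0,0,0.006],"rot":[0,0,0]},{"gripper":0,"xyz":[0,0,0.0105],"rot":[0,0,0]},{"gripper":0,"xyz":[0,0,0.0105],"rot":[0,0,0]}]';python3 d.py 407.1 208.2 83 -71
```

```text
time: 16.15
tool_pos: [407.1, 208.9, 89.9]
tool_rot: [-0.0, 0.986, 0.164, -0.0]
force: [-0.3, -0.2, 0.8]
finger_gap: 0.173
grip_force: 15.0
time: 16.52
tool_pos: [407.3, 208.9, 83.9]
tool_rot: [-0.0, 0.986, 0.164, -0.0]
force: [-1.0, -0.6, 1.0]
finger_gap: 0.174
grip_force: 15.0
pos [407.3 208.9  83.9] yaw -71.11 q [-0.03  0.34 -0.67  2.17  0.31  0.73 -2.15] t 16.525 F [-1.  -0.6  1. ] gap 0.174 gf 15.0
xyz [-0.0008  0.001   0.0016] rot [-0.0003 -0.     -0.0009]
```

```bash
python3 -m inch '[{"gripper":0,"xyz":[0,0,0.0015],"rot":[0,0,0]},{"gripper":0,"xyz":[0,0,0.0025],"rot":[0,0,0]},{"gripper":0,"xyz":[0,0,0.0025],"rot":[0,0,0]}]'
```

```text
time: 16.9
tool_pos: [407.6, 209.0, 82.7]
tool_rot: [-0.0, 0.986, 0.164, 0.0]
force: [-0.2, 0.1, 2.3]
finger_gap: 0.173
grip_force: 15.0
```

```bash
python3 -m inch '[{"gripper":0,"xyz":[0,0,0.0015],"rot":[0,0,0]},{"gripper":0,"xyz":[0,0,0.0015],"rot":[0,0,0]}]'
```

```text
time: 17.15
tool_pos: [408.1, 209.4, 82.3]
tool_rot: [-0.0, 0.986, 0.164, 0.001]
force: [-0.3, -0.3, 11.0]
finger_gap: 0.173
grip_force: 15.0
```

```bash
python3 -m inch '[{"gripper":30,"xyz":[0,0,0],"rot":[0,0,0]},{"gripper":50,"xyz":[0,0,0],"rot":[0,0,0]},{"gripper":50,"xyz":[0,0,0],"rot":[0,0,0]},{"gripper":50,"xyz":[0,0,-0.03],"rot":[0,0,0]},{"gripper":50,"xyz":[0,0,-0.1],"rot":[0,0,0]},{"gripper":50,"xyz":[0,0,-0.16],"rot":[0,0,0]},{"gripper":50,"xyz":[0,0,-0.16],"rot":[0,0,0]}]' ; python3 d.py 440.9 -190.5 175 3.6
```

```text
time: 18.02
tool_pos: [408.7, 209.8, 181.0]
tool_rot: [-0.001, 0.986, 0.164, 0.003]
force: [0.1, 0.2, -0.1]
finger_gap: 0.498
grip_force: 0.0
pos [408.7 209.8 181. ] yaw -71.12 q [ 0.06  0.18 -0.74  2.08  0.15  0.92 -2.  ] t 18.025 F [ 0.1  0.2 -0.1] gap 0.498 gf 0.0
xyz [-0.1651  0.6486  0.0088] rot [ 0.0015 -0.0023 -0.6227]
```

```bash
python3 -m inch '[{"gripper":50,"xyz":[0.01,0.06,0.006],"rot":[0,0,-0.08]},{"gripper":50,"xyz":[0,0.15,0.006],"rot":[0,0,-0.16]},{"gripper":50,"xyz":[-0.01,0.24,0.006],"rot":[0,0,-0.24]},{"gripper":50,"xyz":[-0.03,0.33,0.006],"rot":[0,0,-0.32]},{"gripper":50,"xyz":[-0.06,0.42,0.006],"rot":[0,0,-0.4]},{"gripper":50,"xyz":[-0.1,0.51,0.006],"rot":[0,0,-0.48]},{"gripper":50,"xyz":[-0.14,0.59,0.006],"rot":[0,0,-0.56]},{"gripper":50,"xyz":[-0.165,0.6485,0.006],"rot":[0.001,-0.002,-0.6227]}]' >/dev/null;python3 -m inch '[{"gripper":50,"xyz":[0,0,0],"rot":[0,0,0]},{"gripper":50,"xyz":[0,0,0],"rot":[0,0,0]}]'; python3 d.py 440.9 -190.5 84 3.6
```

```text
time: 19.27
tool_pos: [441.9, -171.9, 173.7]
tool_rot: [-0.001, 0.71, 0.704, -0.001]
force: [0.2, 0.2, 0.3]
finger_gap: 0.501
grip_force: 0.0
pos [ 441.9 -171.9  173.7] yaw -0.49 q [ 0.81  0.21 -0.63  2.06  0.16  0.92  0.08] t 19.275 F [0.2 0.2 0.3] gap 0.501 gf 0.0
xyz [-0.031  -0.001   0.1495] rot [-0.0014  0.     -0.0341]
```

```bash
python3 -m inch '[{"gripper":50,"xyz":[-0.031,-0.001,0],"rot":[-0.001,0,-0.034]},{"gripper":50,"xyz":[-0.031,-0.001,0.03],"rot":[-0.001,0,-0.034]},{"gripper":50,"xyz":[-0.031,-0.001,0.07],"rot":[-0.001,0,-0.034]},{"gripper":50,"xyz":[-0.031,-0.001,0.09],"rot":[-0.001,0,-0.034]},{"gripper":50,"xyz":[-0.031,-0.001,0.09],"rot":[-0.001,0,-0.034]}]'; python3 d.py 440.9 -190.5 84 3.6
```

```text
time: 19.9
tool_pos: [440.9, -189.8, 119.0]
tool_rot: [-0.001, 0.684, 0.73, -0.001]
force: [-0.7, -0.4, 0.6]
finger_gap: 0.497
grip_force: 0.0
pos [ 440.9 -189.8  119. ] yaw 3.71 q [ 0.8   0.3  -0.61  2.1   0.23  0.81  0.12] t 19.9 F [-0.7 -0.4  0.6] gap 0.497 gf 0.0
xyz [-0.0011  0.      0.0584] rot [-0.0009 -0.0003  0.0009]
```

```bash
python3 -m inch '[{"gripper":50,"xyz":[-0.001,0,0.03],"rot":[0,0,0]},{"gripper":50,"xyz":[-0.001,0,0.05],"rot":[0,0,0]},{"gripper":50,"xyz":[-0.001,0,0.058],"rot":[0,0,0]},{"gripper":15,"xyz":[-0.001,0,0.058],"rot":[0,0,0]},{"gripper":10,"xyz":[-0.001,0,0.058],"rot":[0,0,0]},{"gripper":0,"xyz":[-0.001,0,0.058],"rot":[0,0,0]},{"gripper":0,"xyz":[-0.001,0,0.058],"rot":[0,0,0]},{"gripper":0,"xyz":[-0.001,0,0.058],"rot":[0,0,0]}]' 15;  python3 -m inch '[{"gripper":0,"xyz":[0,0,-0.02],"rot":[0,0,0]},{"gripper":0,"xyz":[0,0,-0.05],"rot":[0,0,0]},{"gripper":0,"xyz":[0,0,-0.09],"rot":[0,0,0]},{"gripper":0,"xyz":[0,0,-0.13],"rot":[0,0,0]},{"gripper":0,"xyz":[0,0,-0.17],"rot":[0,0,0]},{"gripper":0,"xyz":[0,0,-0.19],"rot":[0,0,0]},{"gripper":0,"xyz":[0,0,-0.19],"rot":[0,0,0]}]';python3 d.py 445.3 222.3 198 -71
```

```text
time: 20.9
tool_pos: [441.5, -191.7, 85.3]
tool_rot: [0.0, 0.684, 0.729, -0.0]
force: [0.7, -0.1, 0.7]
finger_gap: 0.173
grip_force: 15.0
time: 21.78
tool_pos: [441.6, -191.8, 200.0]
tool_rot: [0.001, 0.684, 0.729, -0.0]
force: [0.3, 0.6, -0.7]
finger_gap: 0.169
grip_force: 15.0
pos [ 441.6 -191.8  200. ] yaw 3.66 q [ 0.86  0.18 -0.64  2.02  0.13  0.97  0.21] t 21.775 F [ 0.3  0.6 -0.7] gap 0.169 gf 15.0
xyz [0.6883 0.0503 0.0021] rot [8.000e-04 5.000e-04 6.222e-01]
```

```bash
python3 -m inch '[{"gripper":0,"xyz":[0.05,0.015,0],"rot":[0,0,0.06]},{"gripper":0,"xyz":[0.13,0.03,0],"rot":[0,0,0.14]},{"gripper":0,"xyz":[0.21,0.04,0],"rot":[0,0,0.22]},{"gripper":0,"xyz":[0.3,0.045,0],"rot":[0,0,0.3]},{"gripper":0,"xyz":[0.39,0.05,0],"rot":[0,0,0.38]},{"gripper":0,"xyz":[0.48,0.05,0],"rot":[0,0,0.46]},{"gripper":0,"xyz":[0.57,0.05,0],"rot":[0,0,0.54]},{"gripper":0,"xyz":[0.65,0.05,0],"rot":[0.001,0,0.622]}]' >/dev/null;python3 -m inch '[{"gripper":0,"xyz":[0,0,0],"rot":[0,0,0]},{"gripper":0,"xyz":[0,0,0],"rot":[0,0,0]}]';python3 d.py 445.3 222.3 132 -71
```

```text
time: 23.02
tool_pos: [448.0, 179.9, 198.1]
tool_rot: [0.0, 0.977, 0.214, -0.001]
force: [0.1, -0.8, 0.4]
finger_gap: 0.17
grip_force: 15.0
pos [448.  179.9 198.1] yaw -65.29 q [ 0.17  0.21 -0.76  2.01  0.17  0.98 -1.82] t 23.025 F [ 0.1 -0.8  0.4] gap 0.17 gf 15.0
xyz [ 0.0258 -0.0661  0.1101] rot [-0.0002  0.0014  0.0476]
```

```bash
python3 -m inch '[{"gripper":0,"xyz":[0.013,-0.033,0],"rot":[0,0,0.025]},{"gripper":0,"xyz":[0.026,-0.066,0],"rot":[0,0.001,0.0476]},{"gripper":0,"xyz":[0.026,-0.066,0],"rot":[0,0.001,0.0476]},{"gripper":0,"xyz":[0.026,-0.066,0.03],"rot":[0,0.001,0.0476]},{"gripper":0,"xyz":[0.026,-0.066,0.08],"rot":[0,0.001,0.0476]},{"gripper":0,"xyz":[0.026,-0.066,0.1],"rot":[0,0.001,0.0476]},{"gripper":0,"xyz":[0.026,-0.066,0.1],"rot":[0,0.001,0.0476]}]';python3 d.py 445.3 222.3 110 -71
```

```text
time: 23.9
tool_pos: [445.7, 222.0, 138.0]
tool_rot: [-0.0, 0.986, 0.164, -0.001]
force: [-0.4, -0.3, 0.1]
finger_gap: 0.174
grip_force: 15.0
pos [445.7 222.  138. ] yaw -71.12 q [ 0.04  0.32 -0.73  2.04  0.28  0.88 -2.09] t 23.9 F [-0.4 -0.3  0.1] gap 0.174 gf 15.0
xyz [-0.0004 -0.0006  0.0467] rot [-0.0002  0.0006 -0.001 ]
```

```bash
python3 -m inch '[{"gripper":0,"xyz":[0,0,0.02],"rot":[0,0,0]},{"gripper":0,"xyz":[0,0,0.035],"rot":[0,0,0]},{"gripper":0,"xyz":[0,0,0.05],"rot":[0,0,0]},{"gripper":0,"xyz":[0,0,0.05],"rot":[0,0,0]}]';python3 d.py 445.3 222.3 83.3 -71
```

```text
time: 24.4
tool_pos: [445.7, 222.7, 108.2]
tool_rot: [-0.0, 0.986, 0.164, -0.0]
force: [-0.3, -0.1, 0.3]
finger_gap: 0.174
grip_force: 15.0
pos [445.7 222.7 108.2] yaw -71.1 q [ 0.01  0.37 -0.71  2.07  0.32  0.82 -2.13] t 24.4 F [-0.3 -0.1  0.3] gap 0.174 gf 15.0
xyz [-0.0009  0.0005  0.0415] rot [-0.0002  0.0002 -0.0008]
```

```bash
python3 -m inch '[{"gripper":0,"xyz":[0,0,0.01],"rot":[0,0,0]},{"gripper":0,"xyz":[0,0,0.02],"rot":[0,0,0]},{"gripper":0,"xyz":[0,0,0.03],"rot":[0,0,0]},{"gripper":0,"xyz":[0,0,0.03],"rot":[0,0,0]}]';python3 -m inch '[{"gripper":0,"xyz":[0,0,0.006],"rot":[0,0,0]},{"gripper":0,"xyz":[0,0,0.0115],"rot":[0,0,0]},{"gripper":0,"xyz":[0,0,0.0115],"rot":[0,0,0]}]';python3 d.py 445.3 222.3 83.3 -71
```

```text
time: 24.9
tool_pos: [445.8, 222.8, 90.3]
tool_rot: [-0.0, 0.986, 0.164, -0.0]
force: [-0.3, 0.5, 0.0]
finger_gap: 0.168
grip_force: 15.0
time: 25.28
tool_pos: [445.9, 222.8, 83.7]
tool_rot: [-0.0, 0.986, 0.164, 0.0]
force: [-0.5, 0.6, -0.4]
finger_gap: 0.172
grip_force: 15.0
pos [445.9 222.8  83.7] yaw -71.11 q [-0.01  0.4  -0.69  2.08  0.36  0.77 -2.17] t 25.275 F [-0.5  0.6 -0.4] gap 0.172 gf 15.0
xyz [-0.0013  0.0004  0.0007] rot [-0.0002 -0.0001 -0.0009]
```

```bash
python3 -m inch '[{"gripper":0,"xyz":[0,0,0.0015],"rot":[0,0,0]},{"gripper":0,"xyz":[0,0,0.0025],"rot":[0,0,0]},{"gripper":0,"xyz":[0,0,0.0025],"rot":[0,0,0]}]'
```

```text
time: 25.65
tool_pos: [446.4, 223.1, 82.8]
tool_rot: [-0.0, 0.986, 0.164, 0.001]
force: [-0.5, -1.0, 5.2]
finger_gap: 0.173
grip_force: 15.0
```

```bash
python3 -m inch '[{"gripper":30,"xyz":[0,0,0],"rot":[0,0,0]},{"gripper":50,"xyz":[0,0,0],"rot":[0,0,0]},{"gripper":50,"xyz":[0,0,0],"rot":[0,0,0]},{"gripper":50,"xyz":[0,0,-0.03],"rot":[0,0,0]},{"gripper":50,"xyz":[0,0,-0.1],"rot":[0,0,0]},{"gripper":50,"xyz":[0,0,-0.16],"rot":[0,0,0]},{"gripper":50,"xyz":[0,0,-0.16],"rot":[0,0,0]}]' ; python3 d.py 444 -240 175 3.6
```

```text
time: 26.52
tool_pos: [447.3, 223.7, 181.8]
tool_rot: [-0.001, 0.986, 0.164, 0.003]
force: [-0.2, -0.7, 0.1]
finger_gap: 0.496
grip_force: 0.0
pos [447.3 223.7 181.8] yaw -71.11 q [ 0.07  0.26 -0.76  2.    0.22  0.95 -2.04] t 26.525 F [-0.2 -0.7  0.1] gap 0.496 gf 0.0
xyz [-0.2554  0.7294  0.0097] rot [ 0.0016 -0.0024 -0.6226]
```

```bash
python3 -m inch '[{"gripper":50,"xyz":[-0.02,0.06,0.007],"rot":[0,0,-0.08]},{"gripper":50,"xyz":[-0.045,0.14,0.007],"rot":[0,0,-0.16]},{"gripper":50,"xyz":[-0.07,0.22,0.007],"rot":[0,0,-0.24]},{"gripper":50,"xyz":[-0.1,0.3,0.007],"rot":[0,0,-0.32]},{"gripper":50,"xyz":[-0.13,0.38,0.007],"rot":[0,0,-0.4]},{"gripper":50,"xyz":[-0.16,0.46,0.007],"rot":[0,0,-0.48]},{"gripper":50,"xyz":[-0.19,0.54,0.007],"rot":[0,0,-0.56]},{"gripper":50,"xyz":[-0.22,0.62,0.007],"rot":[0.001,-0.002,-0.6226]}]' >/dev/null;python3 -m inch '[{"gripper":50,"xyz":[0,0,0],"rot":[0,0,0]},{"gripper":50,"xyz":[0,0,0],"rot":[0,0,0]}]'; python3 d.py 444 -240.5 120 3.6
```

```text
time: 27.78
tool_pos: [442.3, -160.6, 173.9]
tool_rot: [-0.001, 0.706, 0.708, -0.001]
force: [-0.4, 0.5, -0.9]
finger_gap: 0.5
grip_force: 0.0
pos [ 442.3 -160.6  173.9] yaw 0.21 q [ 0.88  0.22 -0.74  2.06  0.18  0.93  0.04] t 27.775 F [-0.4  0.5 -0.9] gap 0.5 gf 0.0
xyz [-0.1332  0.0026  0.0898] rot [-0.0013  0.0001 -0.0283]
```

```bash
python3 -m inch '[{"gripper":50,"xyz":[-0.067,0.001,0],"rot":[0,0,-0.028]},{"gripper":50,"xyz":[-0.133,0.0026,0],"rot":[-0.001,0,-0.028]},{"gripper":50,"xyz":[-0.133,0.0026,0],"rot":[-0.001,0,-0.028]},{"gripper":50,"xyz":[-0.133,0.0026,0.03],"rot":[-0.001,0,-0.028]},{"gripper":50,"xyz":[-0.133,0.0026,0.07],"rot":[-0.001,0,-0.028]},{"gripper":50,"xyz":[-0.133,0.0026,0.09],"rot":[-0.001,0,-0.028]},{"gripper":50,"xyz":[-0.133,0.0026,0.09],"rot":[-0.001,0,-0.028]}]'; python3 d.py 444 -240 84 3.6
```

```text
time: 28.65
tool_pos: [444.1, -239.5, 119.2]
tool_rot: [-0.001, 0.684, 0.73, -0.0]
force: [0.5, 0.3, -0.1]
finger_gap: 0.5
grip_force: 0.0
pos [ 444.1 -239.5  119.2] yaw 3.74 q [ 0.93  0.35 -0.67  2.05  0.29  0.84  0.17] t 28.65 F [ 0.5  0.3 -0.1] gap 0.5 gf 0.0
xyz [-0.0008 -0.0001  0.0587] rot [-0.0007 -0.0003  0.0011]
```

```bash
python3 -m inch '[{"gripper":50,"xyz":[0,0,0.03],"rot":[0,0,0]},{"gripper":50,"xyz":[0,0,0.05],"rot":[0,0,0]},{"gripper":50,"xyz":[0,0,0.058],"rot":[0,0,0]},{"gripper":15,"xyz":[0,0,0.058],"rot":[0,0,0]},{"gripper":10,"xyz":[0,0,0.058],"rot":[0,0,0]},{"gripper":0,"xyz":[0,0,0.058],"rot":[0,0,0]},{"gripper":0,"xyz":[0,0,0.058],"rot":[0,0,0]},{"gripper":0,"xyz":[0,0,0.058],"rot":[0,0,0]}]' 15;  python3 -m inch '[{"gripper":0,"xyz":[0,0,-0.02],"rot":[0,0,0]},{"gripper":0,"xyz":[0,0,-0.05],"rot":[0,0,0]},{"gripper":0,"xyz":[0,0,-0.09],"rot":[0,0,0]},{"gripper":0,"xyz":[0,0,-0.13],"rot":[0,0,0]},{"gripper":0,"xyz":[0,0,-0.17],"rot":[0,0,0]},{"gripper":0,"xyz":[0,0,-0.19],"rot":[0,0,0]},{"gripper":0,"xyz":[0,0,-0.19],"rot":[0,0,0]}]';python3 d.py 483.5 235.7 198 -71
```

```text
time: 29.65
tool_pos: [444.6, -240.9, 85.5]
tool_rot: [0.0, 0.684, 0.729, -0.0]
force: [0.7, -0.0, 2.4]
finger_gap: 0.171
grip_force: 15.0
time: 30.52
tool_pos: [444.5, -241.0, 200.2]
tool_rot: [0.001, 0.684, 0.729, -0.0]
force: [0.3, -0.3, -1.1]
finger_gap: 0.173
grip_force: 15.0
pos [ 444.5 -241.   200.2] yaw 3.63 q [ 0.99  0.24 -0.71  1.97  0.19  0.99  0.26] t 30.525 F [ 0.3 -0.3 -1.1] gap 0.173 gf 15.0
xyz [0.7888 0.1151 0.0022] rot [9.000e-04 6.000e-04 6.219e-01]
```

```bash
python3 -m inch '[{"gripper":0,"xyz":[0.05,0.01,0],"rot":[0,0,0.06]},{"gripper":0,"xyz":[0.13,0.025,0],"rot":[0,0,0.14]},{"gripper":0,"xyz":[0.21,0.04,0],"rot":[0,0,0.22]},{"gripper":0,"xyz":[0.3,0.05,0],"rot":[0,0,0.3]},{"gripper":0,"xyz":[0.39,0.065,0],"rot":[0,0,0.38]},{"gripper":0,"xyz":[0.48,0.08,0],"rot":[0,0,0.46]},{"gripper":0,"xyz":[0.57,0.09,0],"rot":[0,0,0.54]},{"gripper":0,"xyz":[0.66,0.1,0],"rot":[0.001,0,0.622]}]' >/dev/null;python3 -m inch '[{"gripper":0,"xyz":[0,0,0],"rot":[0,0,0]},{"gripper":0,"xyz":[0,0,0],"rot":[0,0,0]}]';python3 d.py 483.5 235.7 138 -71
```

```text
time: 31.78
tool_pos: [478.4, 135.7, 198.3]
tool_rot: [-0.0, 0.978, 0.207, -0.001]
force: [-0.7, -0.1, -0.2]
finger_gap: 0.175
grip_force: 15.0
pos [478.4 135.7 198.3] yaw -66.14 q [ 0.27  0.24 -0.77  1.98  0.2   0.99 -1.74] t 31.775 F [-0.7 -0.1 -0.2] gap 0.175 gf 15.0
xyz [ 0.0755 -0.1489  0.1003] rot [-0.0002  0.0013  0.0405]
```

```bash
python3 -m inch '[{"gripper":0,"xyz":[0.025,-0.05,0],"rot":[0,0,0.02]},{"gripper":0,"xyz":[0.05,-0.1,0],"rot":[0,0,0.0405]},{"gripper":0,"xyz":[0.0755,-0.149,0],"rot":[0,0.001,0.0405]},{"gripper":0,"xyz":[0.0755,-0.149,0],"rot":[0,0.001,0.0405]},{"gripper":0,"xyz":[0.0755,-0.149,0.03],"rot":[0,0.001,0.0405]},{"gripper":0,"xyz":[0.0755,-0.149,0.08],"rot":[0,0.001,0.0405]},{"gripper":0,"xyz":[0.0755,-0.149,0.1],"rot":[0,0.001,0.0405]},{"gripper":0,"xyz":[0.0755,-0.149,0.1],"rot":[0,0.001,0.0405]}]';python3 d.py 483.5 235.7 110 -71
```

```text
time: 32.78
tool_pos: [483.9, 235.2, 138.2]
tool_rot: [-0.0, 0.987, 0.164, -0.001]
force: [1.1, 0.2, 0.6]
finger_gap: 0.176
grip_force: 15.0
pos [483.9 235.2 138.2] yaw -71.16 q [ 0.04  0.39 -0.75  1.96  0.33  0.92 -2.11] t 32.775 F [1.1 0.2 0.6] gap 0.176 gf 15.0
xyz [-0.0003 -0.001   0.0469] rot [-0.0001  0.0005 -0.0014]
```

```bash
python3 -m inch '[{"gripper":0,"xyz":[0,0,0.02],"rot":[0,0,0]},{"gripper":0,"xyz":[0,0,0.035],"rot":[0,0,0]},{"gripper":0,"xyz":[0,0,0.05],"rot":[0,0,0]},{"gripper":0,"xyz":[0,0,0.05],"rot":[0,0,0]}]';python3 d.py 483.5 235.7 83.5 -71
```

```text
time: 33.28
tool_pos: [483.8, 236.2, 108.3]
tool_rot: [-0.0, 0.986, 0.164, -0.0]
force: [0.4, -0.0, 0.2]
finger_gap: 0.172
grip_force: 15.0
pos [483.8 236.2 108.3] yaw -71.11 q [ 0.02  0.43 -0.72  1.98  0.37  0.86 -2.15] t 33.275 F [ 0.4 -0.   0.2] gap 0.172 gf 15.0
xyz [-0.0008  0.0006  0.0414] rot [-0.0002  0.0001 -0.0009]
```

```bash
python3 -m inch '[{"gripper":0,"xyz":[0,0,0.01],"rot":[0,0,0]},{"gripper":0,"xyz":[0,0,0.02],"rot":[0,0,0]},{"gripper":0,"xyz":[0,0,0.03],"rot":[0,0,0]},{"gripper":0,"xyz":[0,0,0.03],"rot":[0,0,0]}]';python3 -m inch '[{"gripper":0,"xyz":[0,0,0.006],"rot":[0,0,0]},{"gripper":0,"xyz":[0,0,0.0115],"rot":[0,0,0]},{"gripper":0,"xyz":[0,0,0.0115],"rot":[0,0,0]}]'
```

```text
time: 33.78
tool_pos: [484.0, 236.2, 90.5]
tool_rot: [-0.0, 0.986, 0.164, -0.0]
force: [-1.2, -1.7, 0.8]
finger_gap: 0.173
grip_force: 15.0
time: 34.15
tool_pos: [484.1, 236.1, 83.8]
tool_rot: [-0.0, 0.986, 0.164, 0.0]
force: [-1.3, -1.0, -1.6]
finger_gap: 0.172
grip_force: 15.0
```

```bash
python3 -m inch '[{"gripper":0,"xyz":[0,0,0.0015],"rot":[0,0,0]},{"gripper":0,"xyz":[0,0,0.0028],"rot":[0,0,0]},{"gripper":0,"xyz":[0,0,0.0028],"rot":[0,0,0]}]'
```

```text
time: 34.52
tool_pos: [484.7, 236.6, 82.9]
tool_rot: [-0.0, 0.986, 0.164, 0.001]
force: [-0.7, -0.7, 5.7]
finger_gap: 0.173
grip_force: 15.0
```

Bottom contact. Next: release, rise, move clear and check.

```bash
python3 -m inch '[{"gripper":30,"xyz":[0,0,0],"rot":[0,0,0]},{"gripper":50,"xyz":[0,0,0],"rot":[0,0,0]},{"gripper":50,"xyz":[0,0,0],"rot":[0,0,0]},{"gripper":50,"xyz":[0,0,-0.03],"rot":[0,0,0]},{"gripper":50,"xyz":[0,0,-0.1],"rot":[0,0,0]},{"gripper":50,"xyz":[0,0,-0.18],"rot":[0,0,0]},{"gripper":50,"xyz":[0,0,-0.26],"rot":[0,0,0]}]' ;python3 -m inch '[{"gripper":50,"xyz":[0,0.06,-0.03],"rot":[0,0,0]},{"gripper":50,"xyz":[0,0.14,-0.03],"rot":[0,0,0]},{"gripper":50,"xyz":[0,0.22,-0.03],"rot":[0,0,0]},{"gripper":50,"xyz":[0,0.3,-0.03],"rot":[0,0,0]},{"gripper":50,"xyz":[0,0.38,-0.03],"rot":[0,0,0]},{"gripper":50,"xyz":[0,0.45,-0.03],"rot":[0,0,0]},{"gripper":50,"xyz":[0,0.45,-0.03],"rot":[0,0,0]},{"gripper":50,"xyz":[0,0.45,-0.03],"rot":[0,0,0]}]'
python3 - <<'E'
from h import *
S=capture("scene");T=capture("top")
a=cv2.resize(S["img"][120:240,230:330],None,fx=4,fy=4,interpolation=cv2.INTER_CUBIC)
b=cv2.resize(T["img"][160:280,225:320],None,fx=4,fy=4,interpolation=cv2.INTER_CUBIC)
cv2.imwrite("pics/a4.png",cv2.hconcat([a,b]))
E
```

```text
time: 35.4
tool_pos: [483.8, 236.5, 241.2]
tool_rot: [-0.0, 0.986, 0.164, 0.001]
force: [0.7, -0.5, 0.5]
finger_gap: 0.501
grip_force: 0.0
time: 36.4
tool_pos: [571.3, -18.5, 257.2]
tool_rot: [-0.001, 0.986, 0.164, 0.001]
force: [-0.9, -0.1, -0.2]
finger_gap: 0.5
grip_force: 0.0
```

View pics/a4.png

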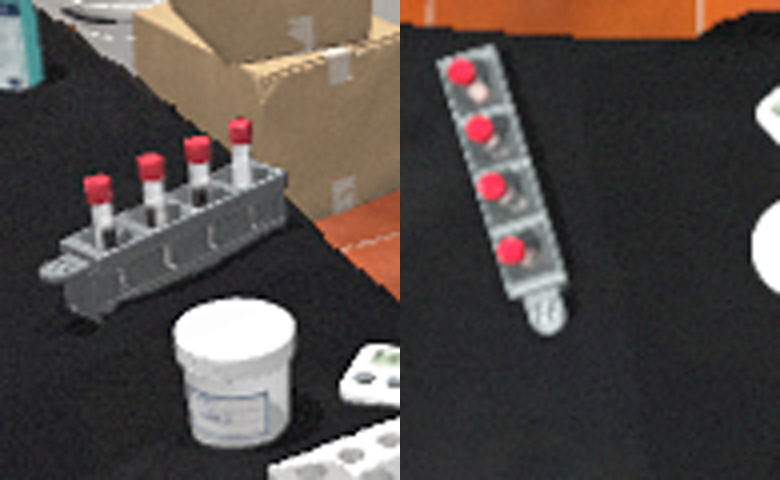

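All four tubes stand upright in the carrier, with caps at (97,190), (151,167), (197,150) and (240,131) in the scene crop. The cup hasn't moved, and neither has the visible part of the timer. I'll hand the job in.

```bash
python3 -m inch '[{"gripper":50,"xyz":[0,0,0],"rot":[0,0,0]},{"gripper":50,"xyz":[0,0,0],"rot":[0,0,0]},{"gripper":50,"xyz":[0,0,0],"rot":[0,0,0]}]'; python3 -c "from plant import ticket;print(ticket.finish_job())"
```

```text
time: 36.88
tool_pos: [571.5, -19.0, 256.4]
tool_rot: [-0.0, 0.986, 0.164, 0.0]
force: [-0.7, 0.5, -0.6]
finger_gap: 0.501
grip_force: 0.0
the job is handed in; nothing more can be done
None
```

All four tubes are in carrier wells 1 to 4 in row order, each lowered to the bottom before release, and the job was handed in at about 37 s of the 115 s allowed; no verdict was returned.

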